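# Press a drive flat and slide it home under the leaf spring

## Robot

A 6-joint arm with a two-finger parallel gripper is mounted at the origin on the work surface. World frame = base frame: x ahead of the robot, y to its left, z up, the work surface at z = 0. Lengths are in mm, angles in rad, forces in N, time in s.
With the tool pointing down it reaches from about 325 to 875 mm from the base axis. Payload 4.4 kg.
Tool frame: the origin (TCP) lies at the very end of the fingers, on their centre line; the grasp point (between the pads) lies 19 mm behind it; z points along the fingers, y is the line along which they close (so a half turn about z gives the same grasp; the last joint's range is limited). The gripper opens to 85 mm and grips with 20 to 120 N. Pads are 22 mm wide; open, the fingers measure 114 mm over their backs; the gripper's body (76 mm by 85 mm) begins 54 mm behind the grasp point. The pads swing forward as they close: fully open they stand 13 mm farther back than shut.
Start: joints at [1.135, 0.207, 1.542, -0, 1.393, -0.15], TCP at [162.117, 551.675, 231.282] pointing down, gripper open.
Joint ranges: [-2.73, 2.73], [-0.86, 2.22], [0.23, 2.46], [-1.11, 4.25], [0.08, 2.63], [-2.82, 2.82]. Speed limits (rad/s): [2.79, 2.79, 3.14, 3.14, 3.14, 3.14].

## Interface

Orientations are given as a unit quaternion [w, x, y, z].
In Python, from plant import manip gives the robot as it stands.
- The arm moves only by the tool send_rows, never from a script. Its argument "increments" is a list of rows, each a list of 2 entries, a list of its own where there are three numbers: the shift along the tool's x, y, z in m, then the turn, a rotation vector about the tool's x, y, z in rad. A call has 1 to 8 rows; each row is the pose to reach, as a shift and turn from the pose commanded when the call began, along the tool's axes at that moment; what a row does not reach only later rows make up. A row lasts 1/12 s, in which the tool goes at most 41.7 mm and 7.16 degrees, less where a joint would pass 70% of its speed; a pose out of reach is approached as far as the arm can. A call with a gripper value outside its range is refused whole. "claw" is the opening in per cent of the stroke, from 0 (shut) to 100 (fully open), set as the call begins (left out, the last holds). The fingers move at their own pace and stop on an object; "newtons" is the grip in N (left out, the last holds). Time passes only in rows, so rows that repeat a pose let the fingers close. It gives the time, the measured TCP pose, the force and the opening at its end, in the units of the state.
- manip.get_obs(): the state, without advancing time (a new reading comes with each control period).
- manip.get_image(name): name is "scene" or "top" or "wrist"; returns the picture (480x640x3 uint8, blue, green, red); there is no depth.
- manip.get_calibration(name): a dict with "fx", "fy", "cx", "cy" (pixels), "xyz" and "rotation" of the camera in the world. Camera axes: x right, y up, looking along -z (the intrinsics and any distortion apply to the point x, -y, -z); pixel columns grow to the right and rows downward; lengths in mm; the calibration is good to about 2 mm. A picture is of the moment at which its call begins: read the wrist's pose just before it. get_calibration takes no time and is no camera call; for the wrist camera it gives the pose at the moment of the call.
- manip.job_done(): hands the job in, once; it reports no verdict.
The state is a dict: "t": time; "q": joint angles; "qvel": joint speeds; "tau": joint torques, N m; "eef_pos": TCP position; "eef_rot": TCP orientation; "contact_force": force on the tool from outside, world axes, zero at the start; "moment": the same for the moment, N m; "width": opening from 0.0 (shut) to 1.0 (fully open).
Only numpy, scipy, OpenCV 4.12 (cv2) and the standard library are available. Lean on these libraries where they do the work, as an engineer would, in place of code of your own. Each camera call takes 0.05 s, during which the arm holds its last target. There are 200 camera calls.

## Task

The drive has been laid in the open bay of the small desktop PC, but its front edge rides up on the bay's grounding springs. With your fingertips press the drive down hard until it lies flat, and while pressing push it along the bay, under the bridge and its leaf spring, until it is fully home against the connector, flat and staying there by itself when you take your hand away. Do not lift the drive out of the bay, and leave the other things on the desk where they are.

Things in the scene. Friction and masses are not known exactly. Their poses are not given: they have to be found in the camera images.
- pc: Small desktop PC, cover off: grey tray 200 x 197 mm, rim 40 mm above the desk, standing fast. Origin: centre of its underside. x runs from its front panel to the socket panel at its back and is the way the drive slides; z up. Drive bay: steel channel 79 mm wide, centre line at y = -46 mm, floor 24 mm above the desk, flanges 9.5 mm high. The +y half holds a blower and heat sink below the rim.
- bridge (a point): Middle of the lower front edge of the bridge, a steel strap across the bay, 8 mm wide (x), 3 mm thick, its underside 9.5 mm above the bay floor; axes as the PC's. Riveted to it, a steel leaf spring 34 mm wide slopes down into the bay; its tip, 27 mm beyond this point, hangs 5.3 mm above the floor and is lifted by the drive: 5 to 10 N down, which takes about 6 N more push along x.
- home (a point): Point on the bay floor, on its centre line, at the face of the black connector (7 mm high, a rigid stop), 40 mm beyond the bridge's front edge; axes as the PC's. The drive is home when its front lower edge (drive_nose) is here. Two brass grounding springs rise out of the bay floor before the bridge, from 45 mm before it to 5 mm high under it; flattened they push up with about 4 N.
- drive: 2.5-inch drive in a black caddy, a slab 112 (x) x 76 (y) x 8 mm, about 0.14 kg, loose in the bay. Origin: centre of its underside; x points to the front edge, which goes to the connector. At the start the rear edge lies on the bay floor and the front edge, 4 to 12 mm short of the bridge, is held up about 4 mm by the grounding springs, so that it strikes the bridge unless pressed flat.
- drive_nose (a point): Middle of the drive's front lower edge, x = +56 mm, z = 0 in the drive's frame; axes as the drive's.
- drive_tail (a point): Middle of the drive's rear lower edge, x = -56 mm, z = 0 in the drive's frame; axes as the drive's.
- thumb (a point): Spot to press: on the drive's flat top (8 mm above its underside), x = -20 mm. The upright rear face (6 mm high, 40 mm wide in y) of a moulded thumb wedge is 16 mm ahead, so a fingertip pressed here also pushes the drive along; the wedge slopes down to the front. About 12 N here lays the drive flat; 14 to 20 N works well until the front edge is under the bridge. Axes as the drive's.
- leaf (a joint): Lift of the leaf spring, rad: 0 with nothing under it, about 0.14 with the drive fully under it.
- old_drive: The old drive, a bare aluminium slab 100 x 70 x 7 mm lying on the desk to the left of the PC; origin: centre of its underside. Leave it alone.
- screwdriver: Small screwdriver, 150 mm long, lying on the desk to the right of the PC; origin: centre of its underside. Leave it alone.
- mug: White mug, 82 mm across, 95 mm high, beyond the PC; origin: centre of its underside. Leave it alone.
- phone: Phone, 148 x 72 x 8 mm, beyond the PC; origin: centre of its underside. Leave it alone.
- tube_short: Empty cardboard tube standing on end, 42 mm across, 45 mm high; origin: centre of its underside. Leave it alone.
- tube_wide: Empty cardboard tube standing on end, 60 mm across, 60 mm high; origin: centre of its underside. Leave it alone.
- screw_dish: Open grey plastic screw tray, 75 x 55 x 16 mm; origin: centre of its underside. Leave it alone.
Not all that is in view belongs to the job. Of the things like the drive, leave any that is blue; of the rest the larger one is meant.

How it is judged (in metres and radians):
At the end, for the whole second after the job is handed in: The drive's front lower edge is within 3 mm of the connector face and within 4 mm of the home point, its rear edge is less than 4 mm above the bay floor, the leaf spring rides on top of it (lifted more than 0.09 rad), and it is at rest (x of drive_nose in the frame of home above -0.003 m and distance between drive_nose and home below 0.004 m and z of drive_tail in the frame of home below 0.004 m and value of joint leaf above 0.09 rad and linear speed of drive below 0.01 m/s); the robot touches nothing.
It fails at once if the drive is lifted out: its front edge rises more than 14 mm, or its rear edge more than 12 mm, above the bay floor (z of drive_nose in the frame of home above 0.014 m or z of drive_tail in the frame of home above 0.012 m).
It fails at once if another thing on the desk is moved more than 25 mm (distance of any of old_drive, screwdriver, mug, phone, tube_short, tube_wide, screw_dish from where it was at the start of the episode above 0.025 m).
It also fails if it takes over 54 s, if anything falls off the work surface, if the arm or the gripper's body presses on something with over 40 N, if the wrist force passes 120 N, or if a joint passes its speed limit or range.

## Working session

There is one attempt and no reset: what is moved stays moved. The work goes in short steps, Python scripts to look and compute and a tool call to move; the robot and the scene stay as the last step left them, time stands still between calls to the robot, and variables do not carry over. Pictures are saved under pics/ and viewed, on a budget of 10 in all, crops included, one or two more only if the job needs it, and the job is handed in when it is done.

Besides the shell and the picture viewer there is one more tool, called after "Call:" as name(argument=value, ...), one argument or row to a line, values as JSON. send_rows: Moves the arm, as the interface text tells. Its arguments: {"type":"object","properties":{"increments":{"type":"array","items":{"type":"array"}},"claw":{"type":"number"},"newtons":{"type":"number"}},"required":["increments"]}

```bash
ls; mkdir -p pics
python3 - <<'E'
from plant import manip
import cv2
for n in("top","scene"):
    cv2.imwrite(f"pics/{n}0.png",manip.get_image(n)); print(n,manip.get_calibration(n))
print(manip.get_obs())
E
```

```text
pics
top {'fx': 487.328290845104, 'fy': 487.328290845104, 'cx': 315.8922802501122, 'cy': 242.90239037030506, 'xyz': array([ 443.49188918,   39.89707686, 1027.85069594]), 'rotation': array([-0.70357185, -0.04393083,  0.05080121,  0.70744326])}
scene {'fx': 505.756967534176, 'fy': 505.756967534176, 'cx': 319.8449274468607, 'cy': 239.9384477598611, 'xyz': array([1311.38720068, -371.04219024,  697.49393002]), 'rotation': array([0.76032624, 0.39206713, 0.22821284, 0.46487233])}
{'t': 0.1, 'q': array([ 1.13453365e+00,  2.07378826e-01,  1.54285766e+00,  1.52746144e-05,
        1.39350667e+00, -1.50488504e-01]), 'qvel': array([ 0.00085412, -0.00194652, -0.00361466, -0.00035461, -0.00184382,
       -0.00066511]), 'tau': array([-3.72185900e-05, -3.84091187e+01, -2.92547929e+01, -2.18806649e-04,
        4.80867384e-03, -3.96642531e-05]), 'eef_pos': array([161.79049262, 551.03219862, 230.19479273]), 'eef_rot': array([-3.18142036e-04,  1.42402630e-01,  9.89808231e-01, -1.02713645e-03]), 'contact_force': array([-0.51930164,  0.03058641, -0.28131595]), 'moment': array([-0.02063484,  0.04769361, -0.00047271]), 'width': 0.9951943362767404}
```

View pics/top0.png

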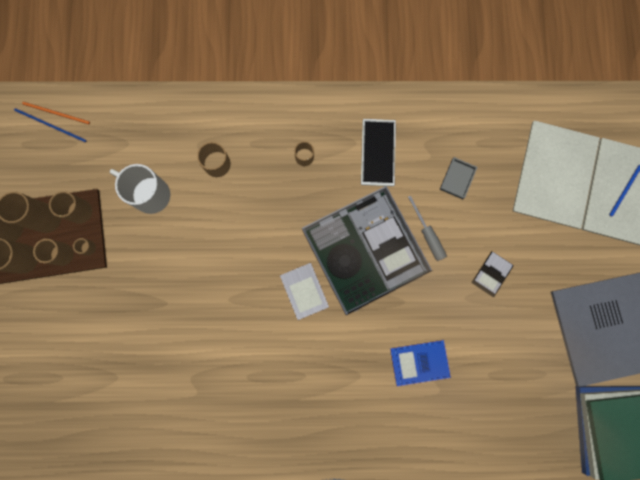

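View pics/scene0.png

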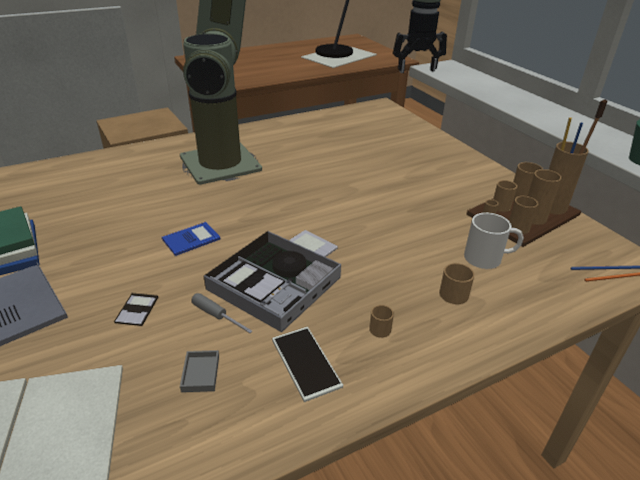

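The top view shows the PC with rim corners near (388,188), (303,229), (347,313) and (430,270). The black drive is in its bay around (390,245). The bridge end points up-left, and the blue decoy is at (420,362). Next I'll write a ray-casting helper and enlarge the crop.

```bash
cat > h.py <<'E'
import numpy as np, cv2
from plant import manip
from scipy.spatial.transform import Rotation as R
def rot(q): return R.from_quat(np.r_[q[1:],q[0]])
def cast(c,px,z):
    px=np.atleast_2d(px).astype(float)
    d=np.c_[(px[:,0]-c['cx'])/c['fx'],-(px[:,1]-c['cy'])/c['fy'],-np.ones(len(px))]
    d=rot(c['rotation']).apply(d); return c['xyz']+d*((z-c['xyz'][2])/d[:,2])[:,None]
def proj(c,P):
    p=rot(c['rotation']).inv().apply(np.atleast_2d(P)-c['xyz'])
    return np.c_[c['cx']+c['fx']*p[:,0]/-p[:,2],c['cy']-c['fy']*p[:,1]/-p[:,2]]
E
python3 - <<'E'
from h import *
c=manip.get_calibration("top")
P=cast(c,[(388,188),(303,229),(347,313),(430,270)],40);print(P.round(1))
for i in range(4):print(np.linalg.norm(P[i]-P[(i+1)%4]))
m=P.mean(0);x=(P[0]+P[1]-P[2]-P[3])[:2];print(m,np.degrees(np.arctan2(x[1],x[0])))
im=cv2.imread("pics/top0.png")[180:320,290:445];cv2.imwrite("pics/crop.png",cv2.resize(im,None,fx=4,fy=4,interpolation=cv2.INTER_CUBIC))
o=manip.get_obs();print(rot(o['eef_rot']).as_matrix().round(3))
w=manip.get_calibration("wrist");print(w, rot(w['rotation']).as_matrix().round(3))
E
```

```text
[[ 691.2 -120.8   40. ]
 [ 605.6   56.2   40. ]
 [ 434.4  -31.7   40. ]
 [ 519.9 -202.    40. ]]
196.59098492243774
192.4769937136836
190.54322800127076
189.51942534230648
[562.799807   -74.59300542  40.        ] 26.267164481261368
[[-0.959  0.282 -0.001]
 [ 0.282  0.959 -0.002]
 [ 0.    -0.002 -1.   ]]
{'fx': 426.1859927215192, 'fy': 426.1859927215192, 'cx': 321.59459705131616, 'cy': 240.66182542352777, 'xyz': array([ 85.71390131, 573.42939035, 372.10943433]), 'rotation': array([ 0.79036027, -0.12761736, -0.0938572 ,  0.59180679])} [[ 0.282 -0.912 -0.299]
 [ 0.959  0.267  0.091]
 [-0.003 -0.313  0.95 ]]
```

View pics/crop.png

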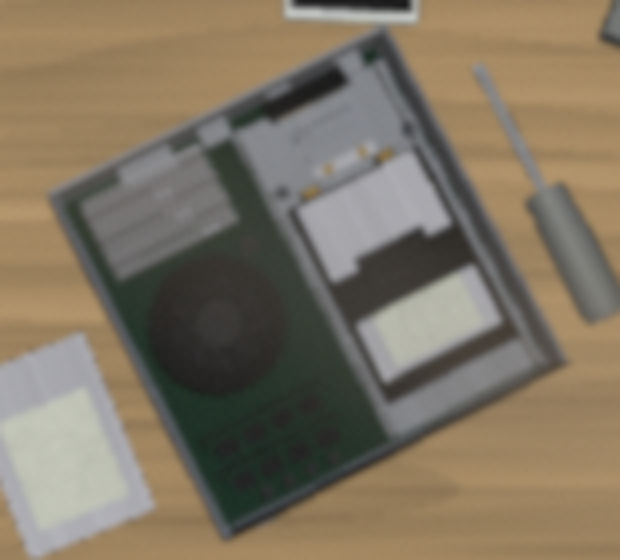

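PC yaw is about 26° and its centre about (563,-75). The drive nose is near crop (355,175), and the brass springs and bridge lie just beyond it. I'll go above it with the gripper shut and tool x along the bay.

Call:
send_rows(
  increments=[
    [[-0.024,-0.0216,0.003],[0,0,0.1]],
    [[-0.048,-0.0432,0.006],[0,0,0.2]],
    [[-0.072,-0.0648,0.009],[0,0,0.3]],
    [[-0.096,-0.0864,0.012],[0,0,0.4]],
    [[-0.12,-0.108,0.015],[0,0,0.5]],
    [[-0.144,-0.13,0.018],[0,0,0.6]],
    [[-0.168,-0.151,0.021],[0,0,0.7]],
    [[-0.192,-0.173,0.024],[0,0,0.8]],
  ],
  claw=0,
)

```text
t: 0.77
eef_pos: [297.8, 330.0, 206.8]
eef_rot: [-0.0, 0.519, 0.855, -0.0]
contact_force: [0.4, -0.5, -0.4]
width: 0.001
```

Call:
send_rows(
  increments=[
    [[-0.032,0.002,0.003],[0,0,0.1]],
    [[-0.065,0.005,0.006],[0,0,0.2]],
    [[-0.097,0.007,0.009],[0,0,0.3]],
    [[-0.129,0.01,0.012],[0,0,0.4]],
    [[-0.161,0.012,0.015],[0,0,0.5]],
    [[-0.194,0.014,0.018],[0,0,0.6]],
    [[-0.226,0.017,0.021],[0,0,0.7]],
    [[-0.258,0.019,0.023],[0,0,0.8]],
  ],
)

```text
t: 1.43
eef_pos: [434.8, 110.6, 183.7]
eef_rot: [-0.0, 0.811, 0.585, -0.0]
contact_force: [0.2, 0.9, 0.0]
width: -0.0
```

Call:
send_rows(
  increments=[
    [[-0.021,0.025,0.003],[0,0,0.1]],
    [[-0.042,0.05,0.006],[0,0,0.2]],
    [[-0.063,0.074,0.009],[0,0,0.3]],
    [[-0.084,0.099,0.012],[0,0,0.4]],
    [[-0.104,0.124,0.015],[0,0,0.5]],
    [[-0.125,0.149,0.018],[0,0,0.6]],
    [[-0.146,0.173,0.021],[0,0,0.7]],
    [[-0.167,0.198,0.024],[0,0,0.79]],
  ],
)

```text
t: 2.1
eef_pos: [571.2, -109.3, 159.4]
eef_rot: [-0.0, 0.974, 0.228, -0.001]
contact_force: [-0.2, 0.9, 0.2]
width: 0.003
```

Run:
```python
from h import *
o=manip.get_obs();print(o['eef_pos'],o['eef_rot'],o['contact_force'],o['q'])
c=manip.get_calibration("wrist");np.save("c1.npy",c,allow_pickle=True)
im=manip.get_image("wrist");cv2.imwrite("pics/w1.png",im)
```

```text
[ 571.22352481 -109.25315857  159.43898086] [-4.28088521e-04  9.73577060e-01  2.28357611e-01 -5.71186280e-04] [-0.18171753  0.90869064  0.19368411] [-3.37803756e-01  2.88193572e-01  1.59590432e+00  1.12345996e-04
  1.25891836e+00  7.72177133e-01]
```

View pics/w1.png

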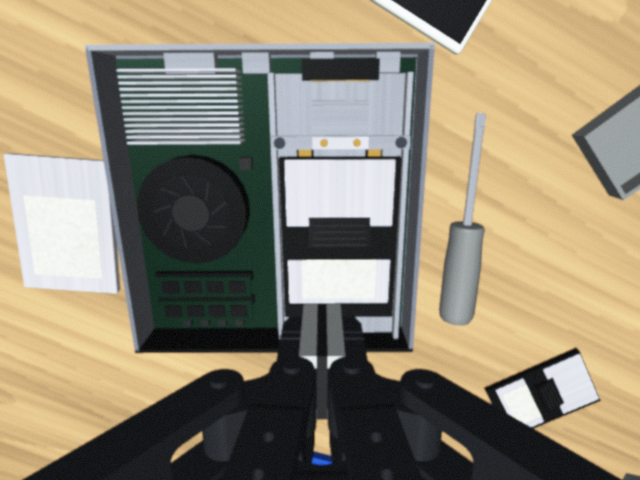

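The wrist view shows the bridge with rivets at (279,143) and (401,142). The connector is at (303–379, 59–79), the drive's front edge at row ~157, and the thumb wedge at (309–370, 218–247) with its rear face at row 247.

Run:
```python
from h import *
c=np.load("c1.npy",allow_pickle=True).item()
def s(n,px,z): P=cast(c,px,z);print(n,P[:,:2].round(1).tolist());return P
r=s("rim far",[(88,46),(434,44)],40)
v=(r[0]-r[1])[:2];print(np.linalg.norm(v),"yaw",np.degrees(np.arctan2(-v[0],v[1])))
n=s("rim near",[(136,351),(411,351)],40)
b=s("rivets",[(279,143),(401,142)],36.5);v=(b[0]-b[1])[:2];print("yaw",np.degrees(np.arctan2(-v[0],v[1])))
k=s("conn top face",[(303,79),(379,79)],31)
f=s("drive front top",[(284,157),(396,157)],36)
w=s("wedge rear",[(309,247),(370,247)],38);print(np.linalg.norm(w[0]-w[1]))
lab=s("label sides",[(288,280),(390,280)],33)
o=manip.get_obs();print("tcp",o['eef_pos'])
T=rot(o['eef_rot'])
yaw=np.radians(26.4);u=np.array([np.cos(yaw),np.sin(yaw)]);vv=np.array([-u[1],u[0]])
for nm,P in dict(rim=r,near=n,riv=b,conn=k,front=f,wedge=w,lab=lab).items():
    d=P[:,:2]-o['eef_pos'][:2];print(nm,"along",(d@u).round(1),"left",(d@vv).round(1))
print(T.as_matrix().round(4))
```

```text
rim far [[611.5, 56.0], [698.7, -117.3]]
194.00378198022213 yaw 26.703174252363567
rim near [[435.3, -31.6], [521.5, -205.3]]
rivets [[610.3, -62.0], [643.8, -128.1]]
yaw 26.858162991506255
conn top face [[649.7, -59.0], [669.8, -99.4]]
drive front top [[603.9, -68.2], [634.6, -129.9]]
wedge rear [[558.7, -107.3], [576.4, -143.0]]
39.85595215335523
label sides [[529.2, -105.5], [560.2, -167.9]]
tcp [ 574.31720905 -114.9752417   159.23100079]
rim along [109.4 110.4] left [136.6 -57.4]
near along [-87.5 -87.5] left [136.5 -57.5]
riv along [55.8 56.4] left [ 31.5 -42.6]
conn along [92.5 92.5] left [ 16.6 -28.5]
front along [47.3 47.3] left [ 28.7 -40.2]
wedge along [-10.6 -10.6] left [ 13.8 -26. ]
lab along [-36.2 -36.2] left [ 28.6 -41.1]
[[ 8.984e-01  4.392e-01  2.600e-03]
 [ 4.392e-01 -8.984e-01 -4.500e-03]
 [ 3.000e-04  5.200e-03 -1.000e+00]]
```

The checks agree: wedge width is 39.9 mm against 40, rim width 194–197 against 197, and the bridge front to drive nose gap is about 5 mm. The thumb spot is at about (553,-132) and travel to the connector is about 45 mm. I'll go to just above the spot.

Call:
send_rows(
  increments=[
    [[-0.005,0.001,0.02],[0,0,-0.01]],
    [[-0.01,0.0025,0.04],[0,0,-0.01]],
    [[-0.015,0.004,0.06],[0,0,-0.01]],
    [[-0.02,0.005,0.08],[0,0,-0.01]],
    [[-0.0265,0.006,0.1],[0,0,-0.01]],
    [[-0.0265,0.006,0.109],[0,0,-0.01]],
    [[-0.0265,0.006,0.109],[0,0,-0.01]],
    [[-0.0265,0.006,0.109],[0,0,-0.01]],
  ],
)

```text
t: 2.82
eef_pos: [550.1, -124.9, 51.1]
eef_rot: [-0.0, 0.972, 0.236, -0.0]
contact_force: [0.5, 0.3, -0.2]
width: -0.001
```

Run:
```python
from h import *
o=manip.get_obs();print(o['eef_pos'],rot(o['eef_rot']).as_matrix().round(4),o['contact_force'],manip.get_obs()['width'])
c=manip.get_calibration("wrist");np.save("c2.npy",c,allow_pickle=True)
im=manip.get_image("wrist");cv2.imwrite("pics/w2.png",im)
print(proj(c,np.r_[o['eef_pos'][:2],33]),proj(c,o['eef_pos']))
```

```text
[ 550.11090108 -124.8899446    51.06406831] [[ 8.889e-01  4.582e-01 -7.000e-04]
 [ 4.582e-01 -8.889e-01  5.000e-04]
 [-4.000e-04 -8.000e-04 -1.000e+00]] [ 0.5322065   0.31516231 -0.17982383] -0.0005393070211412967
[[319.44108342 304.63541763]] [[319.2344667  326.52495688]]
```

View pics/w2.png

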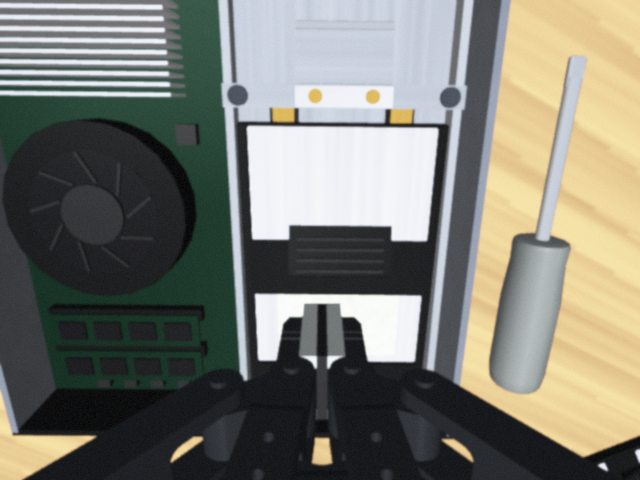

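The view shows the wedge rear face at (289–391, 276). The fingertips (323,305) are about 17 px left of the wedge's centre, so I'll re-measure from here.

Run:
```python
from h import *
c=np.load("c2.npy",allow_pickle=True).item()
o=manip.get_obs();M=rot(o['eef_rot']).as_matrix();print(o['eef_pos'])
for n,p,z in (("wedge",[(289,276),(390,276)],38),("rivets",[(237,95),(450,97)],36.5),("front",[(246,124),(440,126)],36.5),("bridge front low",[(230,108),(460,108)],36.5),("label",[(255,330),(419,330)],33.5)):
    P=cast(c,p,z);P=np.r_[P,[P.mean(0)]];print(n,P[:,:2].round(1).tolist(),"tool",((P-o['eef_pos'])@M)[:,:2].round(1).tolist(),np.linalg.norm(P[0]-P[1]))
```

```text
[ 551.11769333 -125.23028713   52.10335681]
wedge [[558.0, -107.4], [576.2, -142.7], [567.1, -125.1]] tool [[14.2, -12.7], [14.2, 27.0], [14.2, 7.2]] 39.725197263645995
rivets [[610.3, -61.8], [643.6, -127.9], [626.9, -94.9]] tool [[81.6, -29.3], [80.9, 44.8], [81.3, 7.8]] 74.04718195215005
front [[602.8, -68.6], [633.7, -130.1], [618.3, -99.3]] tool [[71.9, -26.7], [71.2, 42.2], [71.5, 7.7]] 68.82727391823158
bridge front low [[605.2, -61.4], [642.1, -133.0], [623.7, -97.2]] tool [[77.3, -32.0], [77.3, 48.6], [77.3, 8.3]] 80.61333270278581
label [[527.3, -106.0], [559.1, -167.6], [543.2, -136.8]] tool [[-12.4, -28.0], [-12.4, 41.3], [-12.4, 6.6]] 69.34348730896721
```

Call:
send_rows(
  increments=[
    [[-0.002,0.007,0.0],[0,0,0]],
    [[-0.002,0.007,0.006],[0,0,0]],
    [[-0.002,0.007,0.012],[0,0,0]],
    [[-0.002,0.007,0.015],[0,0,0]],
    [[-0.002,0.007,0.017],[0,0,0]],
    [[-0.002,0.007,0.018],[0,0,0]],
    [[-0.002,0.007,0.018],[0,0,0]],
  ],
)

```text
t: 3.45
eef_pos: [551.6, -132.3, 33.7]
eef_rot: [-0.0, 0.972, 0.236, -0.0]
contact_force: [-1.8, 0.4, 2.1]
width: -0.003
```

Contact at z≈33.7. I'll press in small steps and read the force.

Call:
send_rows(
  increments=[
    [[0,0,0.0005],[0,0,0]],
    [[0,0,0.001],[0,0,0]],
    [[0,0,0.0015],[0,0,0]],
    [[0,0,0.002],[0,0,0]],
    [[0,0,0.002],[0,0,0]],
  ],
)

```text
t: 3.87
eef_pos: [552.2, -132.5, 32.7]
eef_rot: [0.0, 0.972, 0.236, 0.0]
contact_force: [-2.7, 1.3, 8.6]
width: -0.001
```

Call:
send_rows(
  increments=[
    [[0,0,0.0005],[0,0,0]],
    [[0,0,0.001],[0,0,0]],
    [[0,0,0.0015],[0,0,0]],
    [[0,0,0.0015],[0,0,0]],
  ],
)

```text
t: 4.2
eef_pos: [552.8, -132.7, 32.1]
eef_rot: [0.001, 0.972, 0.236, 0.001]
contact_force: [-3.5, 1.0, 12.3]
width: -0.002
```

Call:
send_rows(
  increments=[
    [[0,0,0.0005],[0,0,0]],
    [[0,0,0.001],[0,0,0]],
    [[0,0,0.001],[0,0,0]],
    [[0,0,0.001],[0,0,0]],
  ],
)

```text
t: 4.53
eef_pos: [553.1, -132.8, 32.0]
eef_rot: [0.001, 0.972, 0.236, 0.001]
contact_force: [-5.3, 1.3, 17.6]
width: 0.001
```

z=32.0 is 24+8, so the drive lies flat at about 17 N. Now I'll push along the bay.

Call:
send_rows(
  increments=[
    [[0.001,0,0],[0,0,0]],
    [[0.002,0,0],[0,0,0]],
    [[0.003,0,0],[0,0,0]],
    [[0.004,0,0],[0,0,0]],
    [[0.005,0,0],[0,0,0]],
    [[0.006,0,0],[0,0,0]],
    [[0.007,0,0],[0,0,0]],
    [[0.008,0,0],[0,0,0]],
  ],
)

```text
t: 5.2
eef_pos: [559.5, -129.7, 32.0]
eef_rot: [0.001, 0.972, 0.236, 0.0]
contact_force: [-6.4, -0.6, 18.2]
width: 0.001
```

Call:
send_rows(
  increments=[
    [[0.001,0,0],[0,0,0]],
    [[0.0025,0,0],[0,0,0]],
    [[0.004,0,0],[0,0,0]],
    [[0.0055,0,0],[0,0,0]],
    [[0.007,0,0],[0,0,0]],
    [[0.0085,0,0],[0,0,0]],
    [[0.01,0,0],[0,0,0]],
    [[0.01,0,0],[0,0,0]],
  ],
)

```text
t: 5.87
eef_pos: [568.8, -125.1, 32.0]
eef_rot: [0.001, 0.972, 0.236, 0.001]
contact_force: [-5.1, -1.0, 16.5]
width: -0.002
```

Run:
```python
from h import *
o=manip.get_obs();print(o['eef_pos'],o['contact_force'])
c=manip.get_calibration("wrist");np.save("c3.npy",c,allow_pickle=True)
im=manip.get_image("wrist");cv2.imwrite("pics/w3.png",im)
```

```text
[ 568.78982382 -125.05120183   32.02745856] [-5.11083876 -1.01930511 16.52326467]
```

View pics/w3.png

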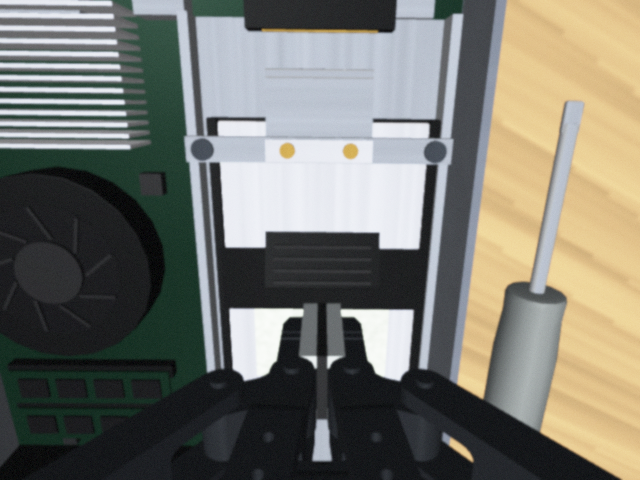

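The front edge (row 120) is now beyond the bridge strap (rows 138–162), flat and under it. I'll keep pushing; about 27 mm remain.

Call:
send_rows(
  increments=[
    [[0.0015,0,0],[0,0,0]],
    [[0.003,0,0],[0,0,0]],
    [[0.0045,0,0],[0,0,0]],
    [[0.006,0,0],[0,0,0]],
    [[0.0075,0,0],[0,0,0]],
    [[0.009,0,0],[0,0,0]],
    [[0.0105,0,0],[0,0,0]],
    [[0.012,0,0],[0,0,0]],
  ],
)

```text
t: 6.58
eef_pos: [577.4, -121.2, 32.0]
eef_rot: [0.002, 0.972, 0.236, -0.002]
contact_force: [-11.5, -4.6, 20.3]
width: 0.002
```

Call:
send_rows(
  increments=[
    [[0.0015,0,0],[0,0,0]],
    [[0.003,0,0],[0,0,0]],
    [[0.0045,0,0],[0,0,0]],
    [[0.006,0,0],[0,0,0]],
    [[0.0075,0,0],[0,0,0]],
    [[0.009,0,0],[0,0,0]],
    [[0.0105,0,0],[0,0,0]],
    [[0.0105,0,0],[0,0,0]],
  ],
)

```text
t: 7.25
eef_pos: [586.4, -116.6, 32.0]
eef_rot: [0.002, 0.972, 0.236, -0.002]
contact_force: [-10.4, -4.2, 18.1]
width: -0.002
```

Call:
send_rows(
  increments=[
    [[0.0015,0,0],[0,0,0]],
    [[0.003,0,0],[0,0,0]],
    [[0.0045,0,0],[0,0,0]],
    [[0.006,0,0],[0,0,0]],
    [[0.007,0,0],[0,0,0]],
    [[0.008,0,0],[0,0,0]],
    [[0.008,0,0],[0,0,0]],
  ],
)

```text
t: 7.83
eef_pos: [594.8, -112.4, 32.0]
eef_rot: [0.002, 0.972, 0.236, -0.001]
contact_force: [-8.0, -2.9, 16.5]
width: -0.001
```

Run:
```python
from h import *
o=manip.get_obs();print(o['eef_pos'],o['contact_force'])
c=manip.get_calibration("wrist");np.save("c4.npy",c,allow_pickle=True)
im=manip.get_image("wrist");cv2.imwrite("pics/w4.png",im)
```

```text
[ 594.83284392 -112.39774295   32.03317086] [-8.01623952 -2.87882112 16.49050872]
```

View pics/w4.png

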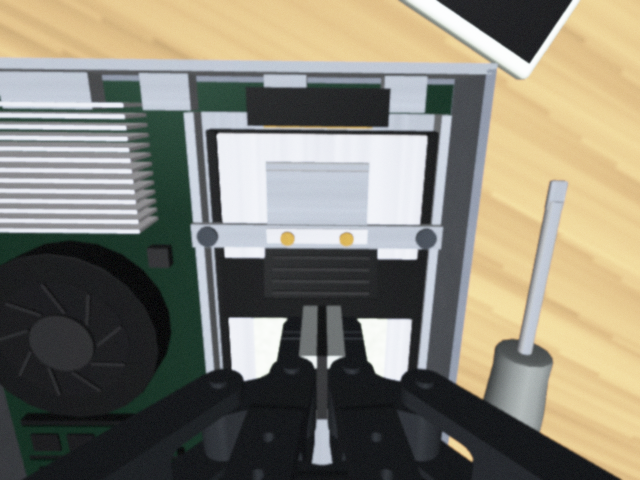

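The leaf lies on the drive. The drive's front edge (row 130) is a couple of mm from the connector face (row 125), so I'll push to the stop.

Call:
send_rows(
  increments=[
    [[0.001,0,0],[0,0,0]],
    [[0.002,0,0],[0,0,0]],
    [[0.003,0,0],[0,0,0]],
    [[0.004,0,0],[0,0,0]],
    [[0.004,0,0],[0,0,0]],
  ],
)

```text
t: 8.3
eef_pos: [596.1, -111.7, 32.0]
eef_rot: [0.002, 0.972, 0.236, -0.004]
contact_force: [-14.3, -6.7, 22.2]
width: 0.001
```

Call:
send_rows(
  increments=[
    [[0.001,0,0],[0,0,0]],
    [[0.002,0,0],[0,0,0]],
    [[0.003,0,0],[0,0,0]],
    [[0.003,0,0],[0,0,0]],
  ],
)

```text
t: 8.63
eef_pos: [596.2, -111.7, 32.0]
eef_rot: [0.002, 0.972, 0.237, -0.007]
contact_force: [-22.0, -11.5, 26.3]
width: -0.0
```

It's a firm stop: 25 N with no motion. I'll ease the push, then lift off.

Call:
send_rows(
  increments=[
    [[-0.002,0,-0.001],[0,0,0]],
    [[-0.004,0,-0.002],[0,0,0]],
    [[-0.005,0,-0.0035],[0,0,0]],
    [[-0.006,0,-0.005],[0,0,0]],
    [[-0.007,0,-0.01],[0,0,0]],
    [[-0.01,0,-0.025],[0,0,0]],
    [[-0.01,0,-0.05],[0,0,0]],
    [[-0.01,0,-0.08],[0,0,0]],
  ],
)

```text
t: 9.3
eef_pos: [590.3, -110.3, 107.3]
eef_rot: [-0.002, 0.972, 0.236, -0.002]
contact_force: [0.5, -0.6, 0.4]
width: 0.003
```

Run:
```python
from h import *
o=manip.get_obs();print(o['eef_pos'],o['contact_force'])
c=manip.get_calibration("wrist");np.save("c5.npy",c,allow_pickle=True)
im=manip.get_image("wrist");cv2.imwrite("pics/w5.png",im);cv2.imwrite("pics/top5.png",manip.get_image("top"))
```

```text
[ 590.32476841 -110.25199183  107.3077415 ] [ 0.54187585 -0.62420892  0.43370973]
```

View pics/w5.png

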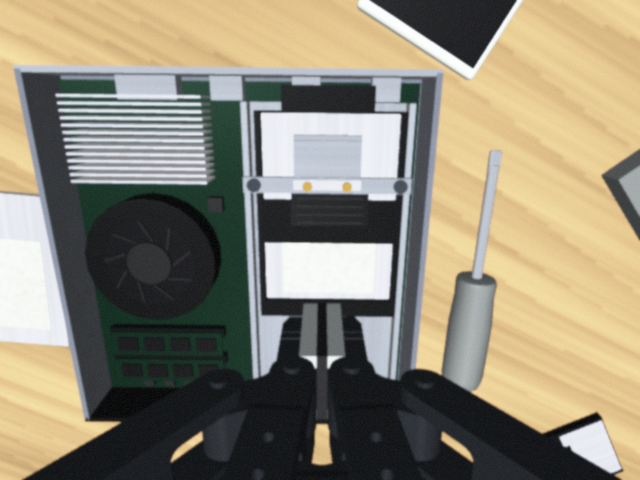

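The drive's front edge (row ~112) is against the connector (lower edge row 111). The leaf lies on it and the tail is at row ~315. I'll do a quick numeric check and then hand in.

Run:
```python
from h import *
c=np.load("c5.npy",allow_pickle=True).item()
k=cast(c,[(328,111)],31)[0];b=cast(c,[(327,193)],36.5)[0];w=cast(c,[(330,226)],38)[0];t=cast(c,[(325,315)],32)[0]
print("conn-wedge rear (60):",np.linalg.norm((k-w)[:2]),"conn-tail (112):",np.linalg.norm((k-t)[:2]),"conn-bridge(40)",np.linalg.norm((k-b)[:2]))
a=cv2.imread("pics/top0.png").astype(int);e=manip.get_image("wrist").astype(int);print("moved since w5:",np.abs(e-cv2.imread("pics/w5.png"))[100:300,250:420].mean())
print(manip.get_obs()['contact_force'])
manip.job_done()
```

```text
conn-wedge rear (60): 56.56897837305653 conn-tail (112): 111.07686993159717 conn-bridge(40) 39.59720350042359
moved since w5: 51.23360784313726
[-0.76167689  0.66038893  0.49503449]
the job is handed in; nothing more can be done
```

The drive is pushed home, and I've handed the job in. I pressed it flat at about 17 N (fingertip at z = 32.0 mm, the height of a drive lying flat on the bay floor). I then slid it about 45 mm under the bridge and leaf spring until it stopped dead against the connector, where 25 N of push gave no more motion. Then I eased off and lifted clear.

**Checks after letting go:**
- **Position:** the connector-to-tail distance measured 111.1 mm against the 112 mm drive length. The connector-to-bridge distance measured 39.6 mm against 40 mm.
- **Leaf spring and contact:** in the picture the leaf spring rides on top of the drive and the drive's front edge is against the connector. The force reading was about zero.

**Checks that failed or disagreed:**
- **Wedge distance:** the connector to the wedge's rear face read 56.6 mm instead of about 60 mm. I think this comes from the roughly read wedge edge, since the hard stop and the tail distance both say it is home.
- **Staying put:** my picture-difference test for movement gave a large value (51). It tells us nothing, because the wrist camera was probably still settling from the lift. That the drive stays at rest is therefore judged from a single picture after release.
- **Other things on the desk:** I did not measure these again. The arm met no unexpected force, and the screwdriver and phone showed no sign of being disturbed in the wrist pictures.

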